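Lift the hot lid off the trinket kiln with the lid lifter

ROBOT

A 6-joint arm with a two-finger parallel gripper is mounted at the origin on the work surface. World frame = base frame: x ahead of the robot, y to its left, z up, the work surface at z = 0. Lengths are in m, angles in rad, forces in N, time in s.
With the tool pointing down it reaches from about 0.375 to 0.9 m from the base axis. Payload 3.1 kg.
Tool frame: the origin (TCP) lies midway between the tips of the shut fingers; the grasp point (between the pads) lies 19 mm behind it; x points along the fingers, z is the direction in which the jaws open and shut, and the axes are right-handed (so a half turn about x gives the same grasp; the last joint's range is limited). The gripper opens to 87 mm and grips with 3 to 60 N. Pads are 19 mm wide; open, the fingers measure 117 mm over their backs; the gripper's body (75 mm by 190 mm) begins 51 mm behind the grasp point.
Start: joints at [-1.524, 0.527, 1.433, -0, 1.181, -0.178], TCP at [0.139, -0.609, 0.223] pointing down, gripper open.
Joint ranges: [-3.08, 3.08], [-0.75, 2.2], [0.22, 2.44], [-1.43, 4.57], [0, 2.65], [-2.85, 2.85]. Speed limits (rad/s): [2.79, 2.79, 3.14, 3.14, 3.14, 3.14].

INTERFACE

Orientations are given as a unit quaternion [x, y, z, w].
In Python, from rig import readout, imaging, robot gives the robot as it stands. The module is installed in compiled form; this text tells all that it offers.
- The arm moves only by the tool play_rows, never from a script. Its argument "rows" is text: rows parted by semicolons, each of 7 numbers parted by spaces: the turn, a rotation vector about the tool's x, y, z in rad, then the shift along the tool's x, y, z in mm, then the closure, from 0 (fully open) to 1 (shut). In form: ax ay az tx ty tz gripper; .... A call has 1 to 8 rows; each row shifts and turns the commanded pose from where the row before left it, along the tool's axes as they then stand; what a row does not reach is not made up. A row lasts 1/12 s, in which the tool goes at most 41.7 mm and 7.16 degrees, less where a joint would pass 70% of its speed; a pose out of reach is approached as far as the arm can. A call with a gripper value outside its range is refused whole. The fingers move at their own pace and stop on an object; "squeeze" is the grip in N (left out, the last holds). Time passes only in rows, so rows that do not move let the fingers close. It gives the time, the measured TCP pose, the force and the opening at its end, in the units of the state.
- readout.get_obs(): the state, without advancing time (a new reading comes with each control period).
- imaging.camera(name): name is "side" or "top"; returns the picture (384x512x3 uint8, blue, green, red); there is no depth.
- imaging.camera_info(name): a dict with "K" (3x3 intrinsics, pixels), "k1" (the pictures are not rectified: a ray, as slopes to the right and down, at radius r is drawn at 1 + k1 r^2 times it, then the intrinsics apply), "world_to_cam" (4x4, takes a point from world to camera coordinates). Camera axes: x right, y down, z forward; pixel columns grow to the right and rows downward; lengths in m; the calibration is good to about 2 mm. A picture is of the moment at which its call begins. camera_info takes no time and is no camera call.
- robot.hand_in(): hands the job in, once; it reports no verdict.
The state is a dict: "time": time; "q": joint angles; "joint_velocities": joint speeds; "joint_torque": joint torques, N m; "position": TCP position; "tool_rot": TCP orientation; "ft_force": force on the tool from outside, world axes, zero at the start; "moment": the same for the moment, N m; "grip_width": finger opening in m.
Only numpy, scipy, OpenCV 4.12 (cv2) and the standard library are available. Lean on these libraries where they do the work, as an engineer would, in place of code of your own. Each camera call takes 0.05 s, during which the arm holds its last target. There are 200 camera calls.

TASK

The little enamelling kiln is hot: take the lid lifter out of its cradle, hook it under the lid's loop and lift the lid off, carrying it steadily and level and never touching lid or kiln with the gripper. The lid is brittle brick, so work the hook gently, set the lid down softly and flat in the middle of the annealing pan with its plug inside the pan's rim, slip the hook out, and hang the lifter back in its cradle. Leave everything else on the bench where it is.

Things in the scene. Friction and masses are not known exactly. Their poses are not given: they have to be found in the camera images.
- lid: White brick kiln lid with a steel band, 0.3 to 0.55 kg, closed on the kiln at the start. Origin: centre of the underside of its plug; z up. Plug 90 mm across, 12 mm deep; disc above it 130 mm across, 22 mm thick, so the flat top is 34 mm above the origin. A fixed staple-shaped steel loop stands on top.
- lid_loop (a point): Middle of the loop's bar, on the bar's centre line, straight above the lid's centre of mass. The bar is 7 mm round, runs along this y axis, is 64 mm long between the centres of its two legs, and its underside is 19 mm (its centre line 22.5 mm) above the lid's flat top. z up.
- kiln_mouth (a point): Centre of the kiln's mouth, in its top face 110 mm above the bench; z up. The mouth is 96 mm across; the lid's plug drops 12 mm into it.
- kiln: Fixed round kiln, white brick in a steel jacket, 194 mm across, 110 mm tall; origin on the bench below the mouth. A grey control box, lower than the top, stands out to 145 mm (its dial to 159 mm) from the centre on the +x side.
- lifter_grip (a point): Centre of the lid lifter's wooden T-handle: 22 mm wide (x), 90 mm long (y), 22 mm high (z). z points up along the shank. Grip it from above at its middle, across x. At the start it hangs upright in the cradle. The lifter weighs about 0.16 kg.
- lifter_hook (a point): Where a bar lies in the lifter's J-hook: middle of the top face of the hook's floor, 111 mm straight below lifter_grip, same axes. Hook 14 mm wide (y); floor 4 mm thick; shank's inner face at x = -6 mm, outer -11 mm; upturned tip from x = +6 to +10 mm, its top 10 mm above the floor's top face. It goes under a bar by moving along its +x.
- lifter: The same lifter; origin at the underside of the hook, 115 mm below lifter_grip; z up along the shank.
- cradle: Fixed cradle of the lifter; origin on the bench. Base plate 100 x 120 mm and two uprights, 8 mm thick, at y = -35 and +35 mm, with flared cheeks 28 mm or more apart along x that stand 16 mm above the notch's floor. The space between the uprights is open to the fingers.
- cradle_seat (a point): Where lifter_grip lies when the lifter hangs home in its cradle, 136 mm above the bench, handle along this y; the handle's underside rests on the uprights 11 mm below this point. Either way round will do.
- stand_foot (a point): Centre of the pan stand's foot, on the bench, z up; the pan is straight above it.
- stand: Fixed stand with a telescopic post carrying a round annealing pan; origin as stand_foot. Pan 102 mm across inside, 108 mm outside, rim 8 mm above its flat floor. The post was clamped by hand: the pan's floor is anywhere from 42 to 78 mm above the bench. That height is not reported: feel the lid land, or look.
- magnifier: Bystander, to be left alone: hand magnifier lying flat, 160 mm long, 10 mm thick; origin at its underside.
- ring_box: Bystander, to be left alone: small ring box, 55 mm, its back standing up 55 mm; origin at its underside.
- flux_jar: Bystander, to be left alone: round jar 48 mm wide, 55 mm tall; origin at its underside.
- charcoal: Bystander, to be left alone: charcoal soldering block 110 x 65 x 30 mm; origin at its underside.
- dapping_block: Bystander, to be left alone: brass dapping cube, 55 mm; origin at its underside.
- hammer: Bystander, to be left alone: hammer lying flat, 220 mm long; origin at its underside.
Things that resemble listed ones, but are neither listed nor needed, are in the scene too. What is shaped like the lid but purple is not meant.

How it is judged:
On the way, in this order (a step that is already met when the one before it is completed fails the run):
1. the lid hangs on the lifter clear of the kiln, level (z of lid in the frame of kiln above 0.115 m and contact force between lid and lifter above 1.5 N and contact force between lid and kiln below 0.1 N and angle between lid's own z axis and vertical below 0.175 rad), for 0.2 s.
2. the lid lies flat in the pan, its weight off the hook (horizontal distance between lid and stand_foot below 0.01 m and angle between lid's own z axis and vertical below 0.045 rad and contact force between lid and stand above 1.5 N and contact force between lid and lifter below 0.1 N and linear speed of lid below 0.02 m/s), for 0.2 s.
At the end, for the whole second after the job is handed in: The lid lies at rest, flat (within 2.5 degrees) in the pan, its centre within 10 mm of the pan's, free of the lifter; the lifter hangs at rest in its cradle, its handle within 12 mm of the seat and upright within 6 degrees (all of step 2 and distance between lifter_grip and cradle_seat below 0.012 m and angle between lifter's own z axis and vertical below 0.1 rad and contact force between lifter and cradle above 0.5 N and linear speed of lifter below 0.02 m/s); the robot touches nothing.
It fails at once if the gripper or arm touches the hot lid or kiln (contact force between any of the fingers, the arm and lid above 0.5 N or contact force between any of the fingers, the arm and kiln above 0.5 N).
It fails at once if the lid is tipped by more than 10 degrees (angle between lid's own z axis and vertical above 0.175 rad).
It fails at once if the lifter presses or pulls on the lid with more than 15 N (contact force between lifter and lid above 15 N).
It fails at once if the lid is dropped on, pressed on or jammed in the pan or kiln with more than 18 N (contact force between lid and stand above 18 N or contact force between lid and kiln above 18 N).
It fails at once if another thing on the bench is moved by more than 15 mm (distance of any of magnifier, ring_box, flux_jar, charcoal, dapping_block, hammer from where it was at the start of the episode above 0.015 m).
It also fails if it takes over 72 s, if anything falls off the work surface, if the arm or the gripper's body presses on something with over 40 N, if the wrist force passes 120 N, or if a joint passes its speed limit or range.

## Working session

There is one attempt and no reset: what is moved stays moved. The work goes in short steps, Python scripts to look and compute and a tool call to move; the robot and the scene stay as the last step left them, time stands still between calls to the robot, and variables do not carry over. Pictures are saved under pics/ and viewed, about 8 in all and at most 12, crops included, and the job is handed in when it is done.

Besides the shell and the picture viewer there is one more tool, called after "Call:" as a command line: name --argument value ..., lists and objects as JSON in quotes. play_rows: Moves the arm, as the interface text tells. Its arguments: {"type":"object","properties":{"rows":{"type":"string"},"squeeze":{"type":"number"}},"required":["rows"]}

```bash
mkdir -p pics; ls; python3 - <<'E'
from rig import readout, imaging, robot
import cv2, numpy as np
np.set_printoptions(precision=4,suppress=True)
o=readout.get_obs()
for k in o: print(k,o[k])
for n in("side","top"):
    im=imaging.camera(n); cv2.imwrite(f"pics/{n}0.png",im)
    i=imaging.camera_info(n); print(n,i)
a=cv2.imread("pics/top0.png")
cv2.imwrite("pics/top0b.png",cv2.resize(a,(800,600),interpolation=cv2.INTER_CUBIC))
a=cv2.imread("pics/side0.png")
cv2.imwrite("pics/side0b.png",cv2.resize(a,(800,600),interpolation=cv2.INTER_CUBIC))
E
```

```text
pics
time 0.0
q [-1.5245  0.5285  1.4339  0.      1.1814 -0.1785]
joint_velocities [-0.0005 -0.0003 -0.0007 -0.0005  0.0005  0.0003]
joint_torque [  0.0001 -44.0039 -17.6593   0.0632   0.0582  -0.0002]
position [ 0.1393 -0.6085  0.2216]
tool_rot [ 0.4414  0.5534 -0.4402  0.5524]
ft_force [0.5514 0.31   0.4282]
moment [-0.0294 -0.0295  0.0335]
grip_width 0.08723968427136913
side {'K': array([[370.21  ,   0.    , 254.1088],
       [  0.    , 370.21  , 188.7332],
       [  0.    ,   0.    ,   1.    ]]), 'k1': -0.03205565597683964, 'world_to_cam': array([[-0.7621, -0.6471, -0.0224,  0.3942],
       [-0.4097,  0.5087, -0.7572,  0.2833],
       [ 0.5014, -0.5679, -0.6528,  0.794 ],
       [ 0.    ,  0.    ,  0.    ,  1.    ]])}
top {'K': array([[417.3446,   0.    , 257.2416],
       [  0.    , 417.3446, 193.2565],
       [  0.    ,   0.    ,   1.    ]]), 'k1': -0.05265333475910408, 'world_to_cam': array([[-0.0198, -0.9998, -0.0044,  0.0224],
       [-0.9825,  0.0202, -0.1852,  0.5269],
       [ 0.1852,  0.0007, -0.9827,  1.1467],
       [ 0.    ,  0.    ,  0.    ,  1.    ]])}
```

View pics/top0b.png

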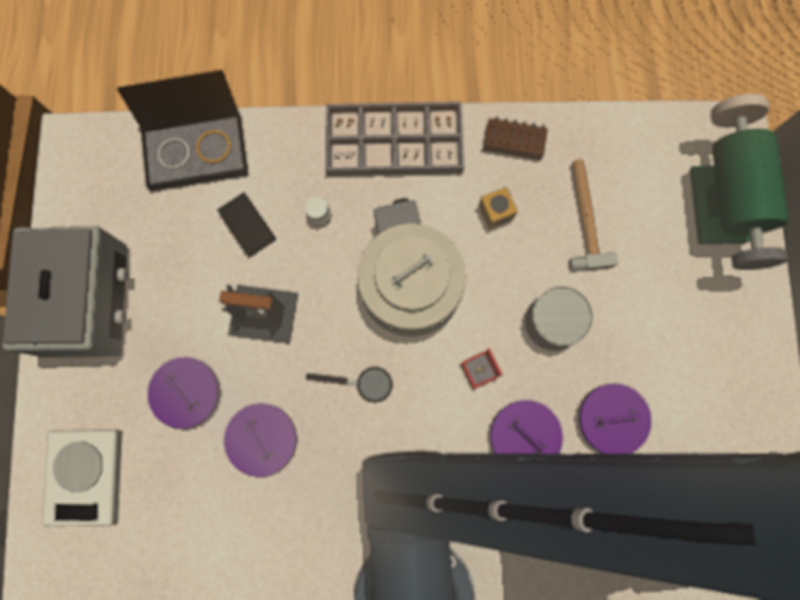

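View pics/side0b.png

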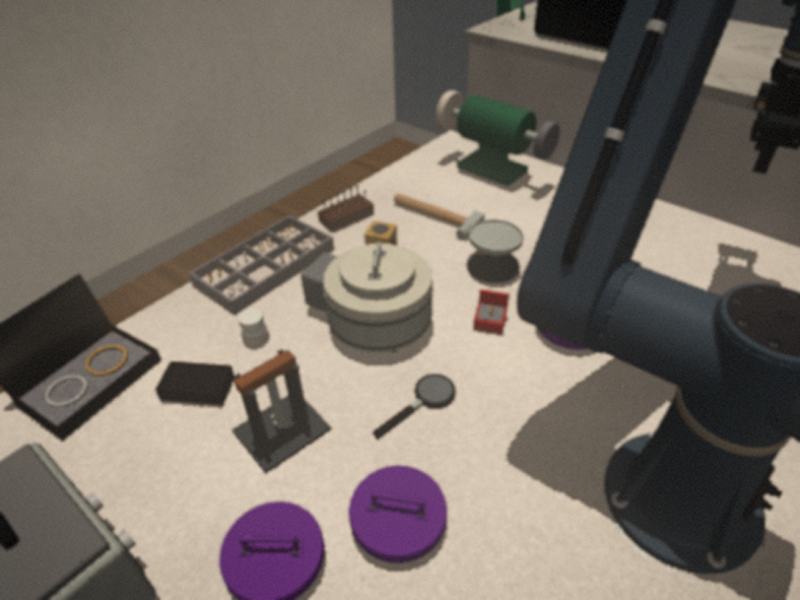

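The top view (800 px picture) shows one kiln with a white lid at about (411,277), the lifter's red-brown handle in its cradle at (246,299), and the grey pan on its stand at (559,317). Four purple lids, at (183,392), (260,440), (525,435) and (615,420), are decoys. The white lid is the one meant because it is closed on the kiln. An enlarged crop should confirm this.

```bash
cat > h.py <<'E'
import numpy as np, cv2
from rig import imaging, readout
I={n:imaging.camera_info(n) for n in("side","top")}
def dist(i): return np.array([i["k1"],0,0,0,0.])
def px(n,P):
    i=I[n];W=i["world_to_cam"]
    return cv2.projectPoints(np.atleast_2d(np.float64(P)),cv2.Rodrigues(W[:3,:3])[0],W[:3,3],i["K"],dist(i))[0][:,0]
def ray(n,uv):
    i=I[n];W=i["world_to_cam"];s=cv2.undistortPoints(np.float64([[uv]]),i["K"],dist(i))[0,0]
    R=W[:3,:3];return -R.T@W[:3,3],R.T@np.array([s[0],s[1],1])
def atz(n,uv,z):
    c,d=ray(n,uv);return c+d*(z-c[2])/d[2]
def crop(im,u,v,w,h,s): # top-left u,v
    c=cv2.resize(im[v:v+h,u:u+w],None,fx=s,fy=s,interpolation=cv2.INTER_CUBIC)
    for k in range(0,w,10):
        cv2.line(c,(k*s,0),(k*s,6 if k%50 else 14),(0,0,255),1)
        if k%20==0: cv2.putText(c,str(u+k),(k*s,22),0,.35,(0,0,255),1)
    for k in range(0,h,10):
        cv2.line(c,(0,k*s),(6,k*s),(0,0,255),1)
        if k%20==0: cv2.putText(c,str(v+k),(8,k*s+4),0,.35,(0,0,255),1)
    return c
E
python3 - <<'E'
from h import *
t=cv2.imread("pics/top0.png");s=cv2.imread("pics/side0.png")
m=np.vstack([np.hstack([crop(t,220,130,80,60,5)*1,crop(t,135,170,80,60,5)]),np.hstack([crop(t,325,170,80,60,5),crop(s,140,215,80,60,5)])])
cv2.imwrite("pics/m1.png",m)
m=np.hstack([crop(s,195,140,90,70,5)[:, :400],crop(s,285,130,70,60,5)[:300,:350].repeat(1,0) if 0 else crop(s,275,125,80,70,5)])
cv2.imwrite("pics/m2.png",m)
E
```

```text
(no output)
```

View pics/m1.png

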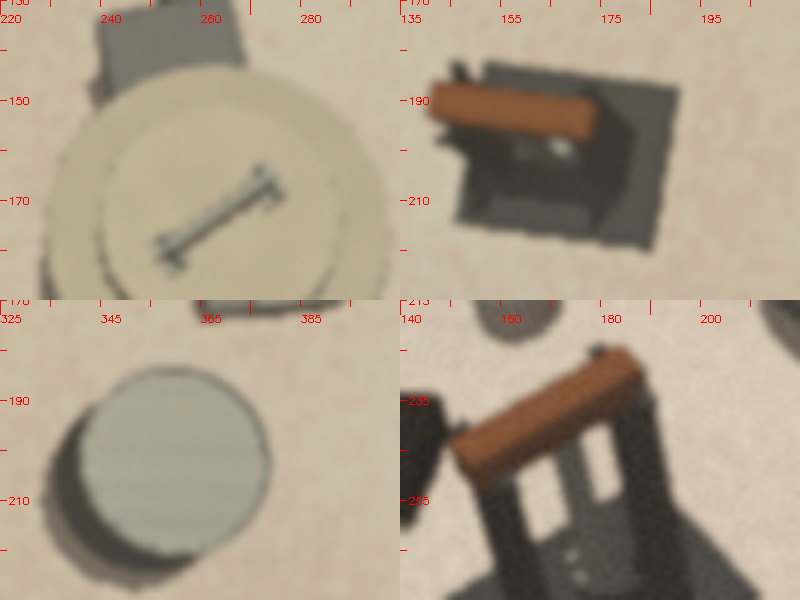

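View pics/m2.png

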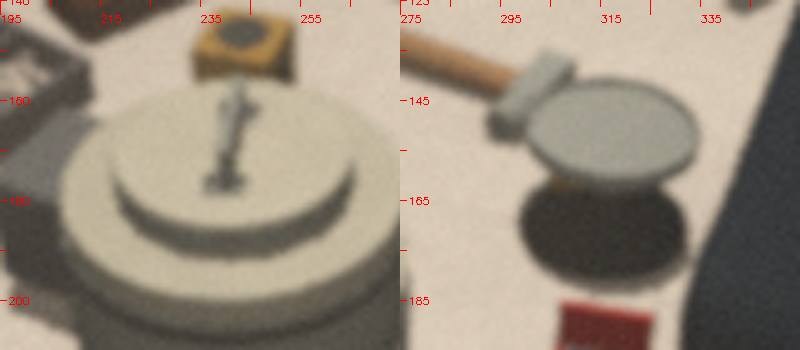

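```bash
cat > m.py <<'E'
from h import *
from scipy.optimize import least_squares as LS
np.set_printoptions(precision=4,suppress=True)
for n in I: print(n,"cam at",ray(n,(256,192))[0])
th=np.linspace(0,2*np.pi,181)
def ext(n,c,r):   # extreme columns/rows of a projected circle
    p=px(n,c+r*np.c_[np.cos(th),np.sin(th),0*th]);return np.r_[p.min(0),p.max(0)]
# kiln+lid: minu,minv,maxu,maxv
obs=[("top",.110,.097,[229.6,143,297.6,np.nan]),("top",.132,.065,[239.6,np.nan,288.6,np.nan]),
     ("side",.132,.065,[217,156,266,185.6]),("side",.110,.097,[207.4,np.nan,np.nan,200])]
def f(p):
    e=np.concatenate([ext(n,np.r_[p,z],r)-o for n,z,r,o in obs]);return e[~np.isnan(e)]
s=LS(f,[.5,0]);print("lid",s.x,s.fun)
def g(p): return np.r_[ext("top",p,.054)-[341,183.4,379.2,221.2],ext("side",p,.054)-[300,140.6,334.6,161.8]]
s=LS(g,[.4,-.25,.06]);print("pan rim",s.x,s.fun)
for a in((252.8,178.8),(273.2,166)): print("bar end",atz("top",a,.1545))
for a in((432,83),(598,98),(585,138),(430,118)): print("handle corner",atz("top",(135+(a[0]-400)/5,170+a[1]/5),.147))
for a in((490,62),(679,88),(652,251),(456,222)): print("base corner",atz("top",(135+(a[0]-400)/5,170+a[1]/5),.005))
for z in(.025,.035): print("hook",atz("top",(167,199.6),z),atz("side",(174,266),z),atz("side",(176,270.6),z))
E
python3 m.py
```

```text
side cam at [0.0183 0.5618 0.7417]
top cam at [0.3056 0.011  1.2246]
lid [ 0.562  -0.0071] [-1.2251 -0.4372  1.6031  0.0847 -0.5333  0.7913 -0.245   0.246  -0.0089
 -0.7178  0.4333]
pan rim [ 0.4909 -0.2745  0.0788] [-0.239  -0.3442  0.1141  0.0567 -0.1433  0.6205  0.4663 -0.478 ]
bar end [0.5462 0.0226 0.1545]
bar end [ 0.5798 -0.0319  0.1545]
handle corner [0.533  0.3182 0.147 ]
handle corner [0.5231 0.2296 0.147 ]
handle corner [0.5018 0.2361 0.147 ]
handle corner [0.5142 0.3186 0.147 ]
base corner [0.5751 0.324  0.005 ]
base corner [0.5568 0.2099 0.005 ]
base corner [0.4592 0.2249 0.005 ]
base corner [0.4786 0.3417 0.005 ]
hook [0.5183 0.2762 0.025 ] [0.5347 0.2766 0.025 ] [0.5206 0.2824 0.025 ]
hook [0.5165 0.274  0.035 ] [0.5275 0.2806 0.035 ] [0.5136 0.2863 0.035 ]
```

```bash
python3 - <<'E'
from h import *
np.set_printoptions(precision=1,suppress=True)
c=np.array([.5177,.2754]);a=np.radians(-8.7)
s=cv2.imread("pics/side0.png");t=cv2.imread("pics/top0.png");out=[]
L=np.array([[-11,-7,110],[-11,7,110],[-6,7,110],[-6,-7,110],[-11,-7,25],[-11,7,25],[-6,7,25],[-6,-7,25],[6,-7,35],[6,7,35],[10,-7,35],[10,7,35],[6,-7,25],[6,7,25],[10,-7,21],[10,7,21]])/1e3
E=[(0,4),(1,5),(2,6),(3,7),(8,9),(9,11),(11,10),(10,8),(8,12),(9,13),(10,14),(11,15),(6,13),(7,12)]
def ov(n,im,u,v,w,h,k,yaw):
    p=crop(im,u,v,w,h,k)
    if yaw is not None:
        R=np.array([[np.cos(yaw),-np.sin(yaw)],[np.sin(yaw),np.cos(yaw)]])
        q=px(n,np.c_[c+L[:,:2]@R.T,L[:,2]]);q=((q-[u,v]+.5)*k).astype(int)
        for i,j in E: cv2.line(p,tuple(map(int,q[i])),tuple(map(int,q[j])),(255,0,0) if i<8 else (0,200,0),1)
    return p
rows=[]
for n,im,u,v in(("side",s,160,235),("top",t,155,190)):
    rows.append(np.hstack([cv2.convertScaleAbs(ov(n,im,u,v,33,37 if n=="side" else 20,8,y),alpha=1.6) for y in(None,a,a+np.pi)]))
cv2.imwrite("pics/m3.png",np.vstack(rows))
E
```

```text
(no output)
```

View pics/m3.png

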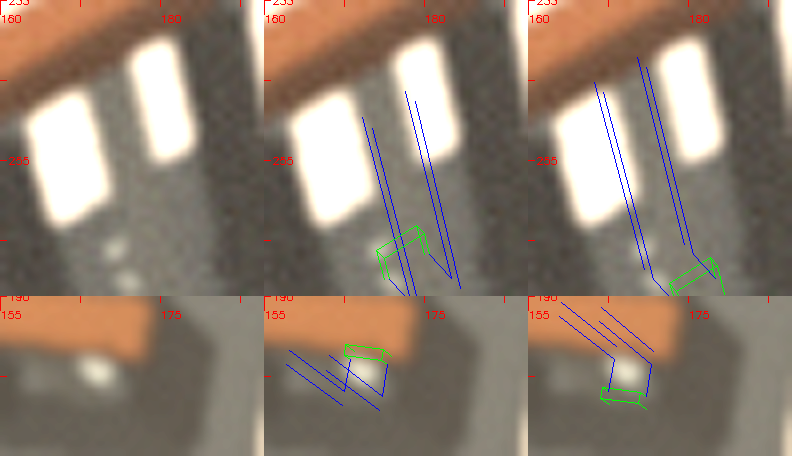

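In the crop the white lid sits on the kiln with its loop at top px (252.8,178.8) to (273.2,166). The first overlay matches the shank (side px 173.5 to 179 at row 253), so the hook opens toward yaw -8.7°, away from the robot. Next I plan the moves.

```bash
cat > go.py <<'E'
# go.py x y z yaw_deg(tool z, mod 180) : remaining move in tool axes
import sys;from h import *
from scipy.spatial.transform import Rotation as R
np.set_printoptions(precision=2,suppress=True)
o=readout.get_obs();r=R.from_quat(o["tool_rot"]);M=r.as_matrix()
print("t %.2f pos"%o["time"],np.array(o["position"])*1e3,"q",o["q"],"F",o["ft_force"],"w %.4f"%o["grip_width"])
print("x",M[:,0],"z",M[:,2],"yaw z %.2f"%np.degrees(np.arctan2(M[1,2],M[0,2])))
if len(sys.argv)>4:
    x,y,z,yw=map(float,sys.argv[1:5])
    for k in(0,180):
        a=np.radians(yw+k);Z=np.array([np.cos(a),np.sin(a),0]);X=np.array([0,0,-1.]);T=np.c_[X,np.cross(Z,X),Z]
        print("rotvec(tool)",(r.inv()*R.from_matrix(T)).as_rotvec(),"shift(tool mm)",M.T@(np.array([x,y,z])-np.array(o["position"])*1e3), "in new frame",T.T@(np.array([x,y,z])-np.array(o["position"])*1e3))
E
python3 go.py 517.7 275.4 220 -8.7
```

```text
t 0.10 pos [ 139.32 -608.61  221.68] q [-1.52  0.53  1.43 -0.    1.18 -0.18] F [-0.56  0.07  0.2 ] w 0.0870
x [-0.  0. -1.] z [ 0.22 -0.97 -0.  ] yaw z -77.12
rotvec(tool) [-1.19 -0.   -0.  ] shift(tool mm) [   3.33  565.91 -777.42] in new frame [  1.68 931.07 240.31]
rotvec(tool) [ 1.95 -0.    0.  ] shift(tool mm) [   3.33  565.91 -777.42] in new frame [   1.68 -931.07 -240.31]
```

Call:
play_rows --rows "0 0 0 -5 30 -26 0;0 0 0 -5 30 -26 0;0 0 0 -5 30 -26 0;0 0 0 -5 30 -26 0;0 0 0 -5 30 -26 0;0 0 0 -5 30 -26 0;0 0 0 -5 30 -26 0;0 0 0 -5 30 -26 0"

```text
time: 0.77
position: [0.3275, -0.351, 0.2625]
tool_rot: [0.441, 0.553, -0.441, 0.553]
ft_force: [1.1, -1.2, -0.6]
grip_width: 0.0873
```

Call:
play_rows --rows "0 0 0 -5 30 -26 0;0 0 0 -5 30 -26 0;0 0 0 -5 30 -26 0;0 0 0 -5 30 -26 0;0 0 0 -5 30 -26 0;0 0 0 -5 30 -26 0"

```text
time: 1.27
position: [0.4681, -0.1588, 0.2926]
tool_rot: [0.441, 0.553, -0.441, 0.553]
ft_force: [-0.1, -1.3, 0.2]
grip_width: 0.0868
```

```bash
python3 go.py 517.7 275.4 220 -8.7
```

```text
t 1.27 pos [ 468.15 -158.78  292.6 ] q [-0.55  0.27  1.66 -0.    1.22  0.79] F [-0.05 -1.28  0.17] w 0.0868
x [-0.  0. -1.] z [ 0.22 -0.97 -0.  ] yaw z -77.12
rotvec(tool) [-1.19 -0.    0.  ] shift(tool mm) [  72.69  145.12 -412.18] in new frame [ 72.6  436.67 -16.69]
rotvec(tool) [1.95 0.   0.  ] shift(tool mm) [  72.69  145.12 -412.18] in new frame [  72.6  -436.67   16.69]
```

Call:
play_rows --rows "-.119 0 0 0 0 0 0;-.119 0 0 0 0 0 0;-.119 0 0 0 0 0 0;-.119 0 0 0 0 0 0;-.119 0 0 0 0 0 0;-.119 0 0 0 0 0 0;-.119 0 0 0 0 0 0;-.119 0 0 0 0 0 0"

```text
time: 1.93
position: [0.4673, -0.1605, 0.2922]
tool_rot: [0.136, 0.694, -0.136, 0.693]
ft_force: [-0.2, 0.2, -0.2]
grip_width: 0.087
```

Call:
play_rows --rows "-.119 0 0 0 0 0 0;-.119 0 0 0 0 0 0;0 0 0 0 39 -1.5 0;0 0 0 0 39 -1.5 0;0 0 0 0 39 -1.5 0;0 0 0 0 39 -1.5 0;0 0 0 0 39 -1.5 0;0 0 0 0 39 -1.5 0"

```text
time: 2.6
position: [0.4946, 0.0736, 0.2923]
tool_rot: [0.055, 0.705, -0.055, 0.705]
ft_force: [-0.0, -0.4, 0.2]
grip_width: 0.087
```

Call:
play_rows --rows "0 0 0 5 39 -1.5 0;0 0 0 10 39 -1.5 0;0 0 0 15 39 -1.5 0;0 0 0 20 39 -1.5 0;0 0 0 12 39 -1.5 0;0 0 0 0 0 0 0;0 0 0 0 0 0 0"

```text
time: 3.18
position: [0.5165, 0.2652, 0.2299]
tool_rot: [0.053, 0.706, -0.054, 0.704]
ft_force: [0.1, -0.1, 0.1]
grip_width: 0.0869
```

```bash
python3 go.py 517.7 275.4 117 -8.7; python3 - <<'E'
from h import *
s=imaging.camera("side");t=imaging.camera("top");cv2.imwrite("pics/s1.png",s);cv2.imwrite("pics/t1.png",t)
a=crop(t,215,125,95,100,4);b=crop(s,200,130,100,100,4);c=crop(t,330,170,60,65,4);d=crop(s,285,120,80,65,4)
m=np.zeros((600,800,3),np.uint8);m[:340,:380]=a[:340];m[:340,400:800]=b[:340];m[340:,:240]=c[:260];m[340:,400:720]=d[:260];cv2.imwrite("pics/m4.png",m)
E
```

```text
t 3.18 pos [516.55 265.16 229.93] q [ 0.28  0.46  1.54 -0.    1.15  0.43] F [ 0.06 -0.1   0.07] w 0.0869
x [-0. -0. -1.] z [ 0.99 -0.15 -0.  ] yaw z -8.71
rotvec(tool) [-0. -0.  0.] shift(tool mm) [112.91  10.48  -0.08] in new frame [112.93  10.3   -0.41]
rotvec(tool) [3.14 0.   0.  ] shift(tool mm) [112.91  10.48  -0.08] in new frame [112.93 -10.3    0.41]
```

View pics/m4.png

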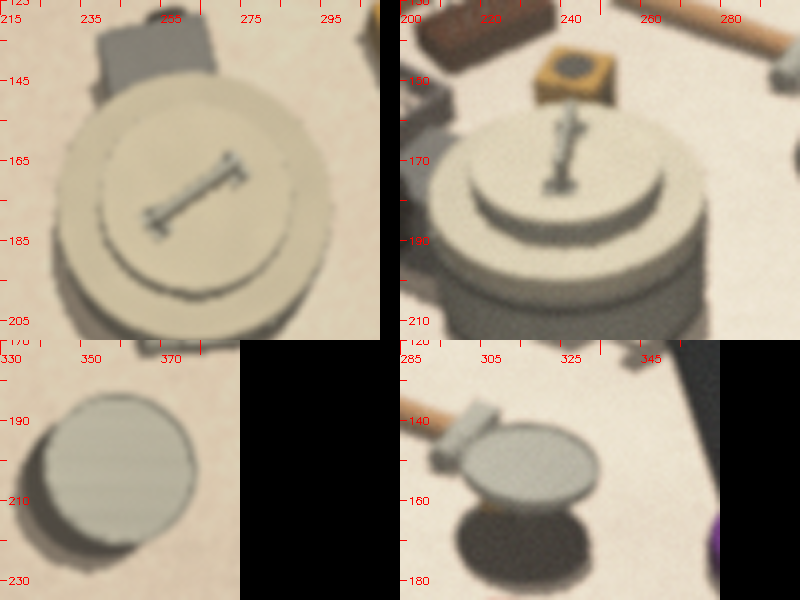

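The kiln, lid and pan are now in clear view. The lid disc spans top px 239.5 to 288.75, with loop ends at about (253,180) and (273.5,166). I descend onto the handle and refine the fit.

Call:
play_rows --rows "0 0 0 0 10 0 0;0 0 0 20 0 -.5 0;0 0 0 20 0 0 0;0 0 0 20 0 0 0;0 0 0 20 0 0 0;0 0 0 20 0 0 0;0 0 0 13 0 0 0;0 0 0 0 0 0 0"

```text
time: 3.95
position: [0.5176, 0.2719, 0.1166]
tool_rot: [0.055, 0.706, -0.057, 0.703]
ft_force: [-0.2, -0.3, -0.4]
grip_width: 0.0871
```

```bash
python3 go.py 517.7 275.4 117 -8.7; python3 - <<'E'
import re
s=open('m.py').read().split("for a in((252")[0]
s=s.replace("[229.6,143,297.6,np.nan]","[228.5,142.5,298,np.nan]").replace("[239.6,np.nan,288.6,np.nan]","[239.5,np.nan,288.75,197.5]").replace("[217,156,266,185.6]","[217.5,156,266,185.5]").replace("[207.4,np.nan,np.nan,200]","[207,np.nan,277,200.2]")
s=s.replace("[341,183.4,379.2,221.2]","[340.75,183.4,379,221.4]").replace("[300,140.6,334.6,161.8]","[300,140.7,334.6,161.8]").replace('print("lid",s.x,s.fun)','L=s.x;print("lid",s.x,s.fun)')
exec(s)
for n in("s1","t1"): pass
S=cv2.imread("pics/s1.png");T=cv2.imread("pics/t1.png");out=[]
for n,im,u,v in(("top",T,245,155),("side",S,225,145)):
    row=[]
    for a in(None,-61,-57):
        p=crop(im,u,v,38,45,7)
        if a is not None:
            d=np.array([np.cos(np.radians(a)),np.sin(np.radians(a))])*.032
            q=[np.r_[L-d,.132],np.r_[L-d,.1545],np.r_[L+d,.1545],np.r_[L+d,.132]]
            q=((px(n,q)-[u,v]+.5)*7).astype(int)
            cv2.polylines(p,[q.reshape(-1,1,2)],False,(0,0,255),1)
        row.append(p[:295])
    out.append(np.hstack(row))
cv2.imwrite("pics/m5.png",np.vstack(out))
E
```

```text
t 3.95 pos [517.6  271.92 116.59] q [0.29 0.61 1.63 0.   0.91 0.45] F [-0.19 -0.35 -0.44] w 0.0871
x [-0. -0. -1.] z [ 0.99 -0.16 -0.  ] yaw z -9.08
rotvec(tool) [-0.01 -0.    0.  ] shift(tool mm) [-0.41  3.45 -0.45] in new frame [-0.41  3.46 -0.43]
rotvec(tool) [3.14 0.   0.01] shift(tool mm) [-0.41  3.45 -0.45] in new frame [-0.41 -3.46  0.43]
side cam at [0.0183 0.5618 0.7417]
top cam at [0.3056 0.011  1.2246]
lid [ 0.5632 -0.0069] [-0.2218 -0.3495  1.0923  0.0838 -0.794   0.5841 -0.0958 -0.3588 -0.1641
 -0.0492 -0.6954  0.6509  0.0842]
pan rim [ 0.4906 -0.2737  0.0792] [-0.2168 -0.2386  0.1036 -0.0195 -0.1724  0.5515  0.4644 -0.4285]
```

View pics/m5.png

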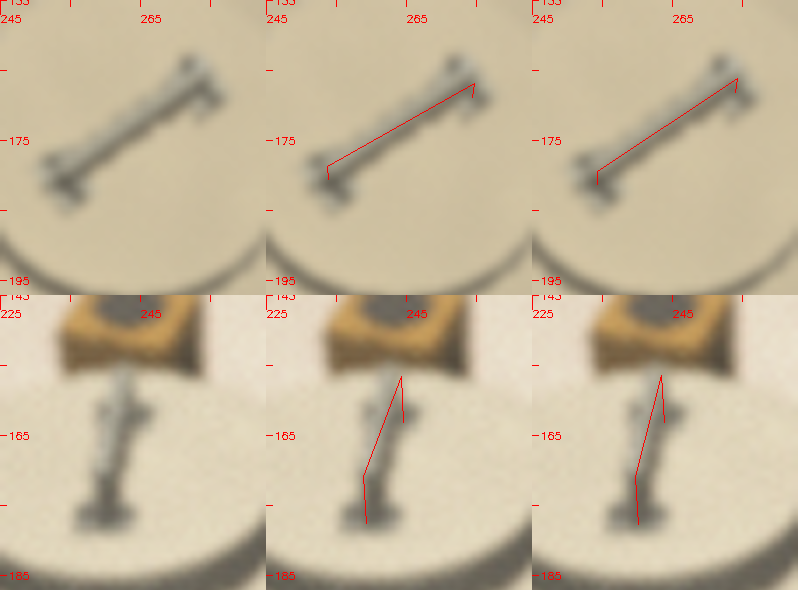

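Call:
play_rows --rows "0 0 0 0 4 0 0;0 0 0 0 0 0 1;0 0 0 0 0 0 1;0 0 0 0 0 0 1;0 0 0 0 0 0 1;0 0 0 0 0 0 1;0 0 0 0 0 0 1;0 0 0 0 0 0 1" --squeeze 40

```text
time: 4.62
position: [0.5194, 0.2774, 0.1188]
tool_rot: [0.055, 0.705, -0.055, 0.705]
ft_force: [-0.3, 0.1, -0.2]
grip_width: 0.0481
```

```bash
python3 go.py 517.7 275.4 240 -8.7
```

```text
t 4.62 pos [519.42 277.44 118.77] q [ 0.3   0.61  1.62 -0.    0.91  0.46] F [-0.3   0.15 -0.21] w 0.0481
x [ 0.  0. -1.] z [ 0.99 -0.16  0.  ] yaw z -8.94
rotvec(tool) [-0.  0. -0.] shift(tool mm) [-121.23   -2.27   -1.36] in new frame [-121.23   -2.27   -1.39]
rotvec(tool) [ 3.14 -0.   -0.  ] shift(tool mm) [-121.23   -2.27   -1.36] in new frame [-121.23    2.27    1.39]
```

Call:
play_rows --rows "0 0 0 0 0 0 1;0 0 0 0 0 0 1;0 0 0 0 0 0 1;0 0 0 0 0 0 1;0 0 0 0 0 0 1;0 0 0 0 0 0 1"

```text
time: 5.12
position: [0.5195, 0.2774, 0.1186]
tool_rot: [0.055, 0.705, -0.055, 0.705]
ft_force: [-0.6, 0.2, 0.4]
grip_width: 0.0215
```

Call:
play_rows --rows "0 0 0 0 0 0 1;0 0 0 0 0 0 1;0 0 0 0 0 0 1"

```text
time: 5.37
position: [0.5194, 0.2774, 0.1186]
tool_rot: [0.055, 0.705, -0.055, 0.705]
ft_force: [-0.2, 0.9, -0.4]
grip_width: 0.0218
```

Call:
play_rows --rows "0 0 0 0 0 0 1"

```text
time: 5.45
position: [0.5194, 0.2774, 0.1185]
tool_rot: [0.055, 0.705, -0.055, 0.705]
ft_force: [-0.5, -0.1, 0.3]
grip_width: 0.0215
```

```bash
python3 go.py 517.7 275.4 240 -8.7
```

```text
t 5.45 pos [519.41 277.41 118.55] q [ 0.3   0.61  1.62 -0.    0.91  0.46] F [-0.52 -0.14  0.27] w 0.0215
x [-0. -0. -1.] z [ 0.99 -0.16 -0.  ] yaw z -8.94
rotvec(tool) [-0. -0.  0.] shift(tool mm) [-121.45   -2.26   -1.38] in new frame [-121.45   -2.25   -1.38]
rotvec(tool) [3.14 0.   0.  ] shift(tool mm) [-121.45   -2.26   -1.38] in new frame [-121.45    2.25    1.38]
```

Call:
play_rows --rows "0 0 0 -5 0 0 1;0 0 0 -15 0 0 1;0 0 0 -20 0 0 1;0 0 0 -25 0 0 1;0 0 0 -25 0 0 1;0 0 0 -25 0 0 1;0 0 0 -22 0 0 1;0 0 0 -15 0 0 1"

```text
time: 6.12
position: [0.5199, 0.2777, 0.2733]
tool_rot: [0.055, 0.704, -0.055, 0.706]
ft_force: [0.0, -0.1, -1.4]
grip_width: 0.0218
```

Call:
play_rows --rows "-.107 0 0 0 0 0 1;-.107 0 0 0 0 0 1;-.107 0 0 0 0 0 1;-.107 0 0 0 0 0 1;-.107 0 0 0 0 0 1;-.107 0 0 0 0 0 1;-.107 0 0 0 0 0 1;0 0 0 0 0 0 1"

```text
time: 6.78
position: [0.5189, 0.2773, 0.2706]
tool_rot: [-0.207, 0.676, 0.207, 0.676]
ft_force: [0.4, -0.1, -1.7]
grip_width: 0.0216
```

```bash
python3 go.py 537.8 -23.7 270 34
```

```text
t 6.78 pos [518.92 277.26 270.55] q [ 0.3   0.43  1.47 -0.    1.25 -0.29] F [ 0.36 -0.08 -1.72] w 0.0216
x [-0. -0. -1.] z [ 0.83  0.56 -0.  ] yaw z 34.08
rotvec(tool) [ 0. -0. -0.] shift(tool mm) [   0.62 -259.86 -152.99] in new frame [   0.55 -260.07 -152.64]
rotvec(tool) [-3.14  0.   -0.  ] shift(tool mm) [   0.62 -259.86 -152.99] in new frame [  0.55 260.07 152.64]
```

Force is -1.7 N, which matches the lifter's weight. Now the transit.

Call:
play_rows --rows "0 0 0 0 -15 -9 1;0 0 0 0 -27 -16 1;0 0 0 0 -33 -19 1;0 0 0 0 -34 -20 1;0 0 0 0 -34 -20 1;0 0 0 0 -34 -20 1;0 0 0 0 -33 -19 1;0 0 0 0 -25 -15 1"

```text
time: 7.45
position: [0.5362, 0.0025, 0.2708]
tool_rot: [-0.205, 0.677, 0.205, 0.677]
ft_force: [1.1, 0.2, -1.4]
grip_width: 0.0215
```

Call:
play_rows --rows "0 0 0 0 -17 -10 1;0 0 0 0 -8 -5 1;0 0 0 0 0 0 1;0 0 0 0 0 0 1;0 0 0 0 0 0 1"

```text
time: 7.87
position: [0.5375, -0.0223, 0.2705]
tool_rot: [-0.206, 0.676, 0.207, 0.676]
ft_force: [0.0, 0.2, -0.6]
grip_width: 0.0217
```

```bash
python3 go.py 537.8 -23.7 232 34
```

```text
t 7.87 pos [537.47 -22.3  270.55] q [-0.25  0.35  1.59  0.    1.2  -0.84] F [ 0.04  0.18 -0.57] w 0.0217
x [-0.  0. -1.] z [0.83 0.56 0.  ] yaw z 33.99
rotvec(tool) [-0.  0. -0.] shift(tool mm) [38.55 -1.39 -0.51] in new frame [38.55 -1.35 -0.51]
rotvec(tool) [ 3.14 -0.   -0.  ] shift(tool mm) [38.55 -1.39 -0.51] in new frame [38.55  1.35  0.51]
```

Call:
play_rows --rows "0 0 0 8 -1.4 -.5 1;0 0 0 10 0 0 1;0 0 0 9 0 0 1;0 0 0 6 0 0 1;0 0 0 3 0 0 1;0 0 0 2 0 0 1;0 0 0 0 0 0 1;0 0 0 0 0 0 1"

```text
time: 8.53
position: [0.5384, -0.0252, 0.2326]
tool_rot: [-0.207, 0.676, 0.207, 0.676]
ft_force: [0.2, 0.3, -2.3]
grip_width: 0.0215
```

```bash
python3 go.py 564.3 -5.8 232 34; python3 - <<'E'
from h import *
s=imaging.camera("side");t=imaging.camera("top");cv2.imwrite("pics/s2.png",s);cv2.imwrite("pics/t2.png",t)
m=np.hstack([crop(t,235,140,57,60,7)[:, :399],crop(s,210,140,57,60,7)[:,:399]]);cv2.imwrite("pics/m6.png",m)
E
```

```text
t 8.53 pos [538.42 -25.19 232.64] q [-0.25  0.4   1.64  0.    1.1  -0.85] F [ 0.18  0.26 -2.33] w 0.0215
x [ 0. -0. -1.] z [0.83 0.56 0.  ] yaw z 33.97
rotvec(tool) [-0.  0.  0.] shift(tool mm) [ 0.64  1.62 32.3 ] in new frame [ 0.64  1.61 32.3 ]
rotvec(tool) [ 3.14  0.   -0.  ] shift(tool mm) [ 0.64  1.62 32.3 ] in new frame [  0.64  -1.61 -32.3 ]
```

View pics/m6.png

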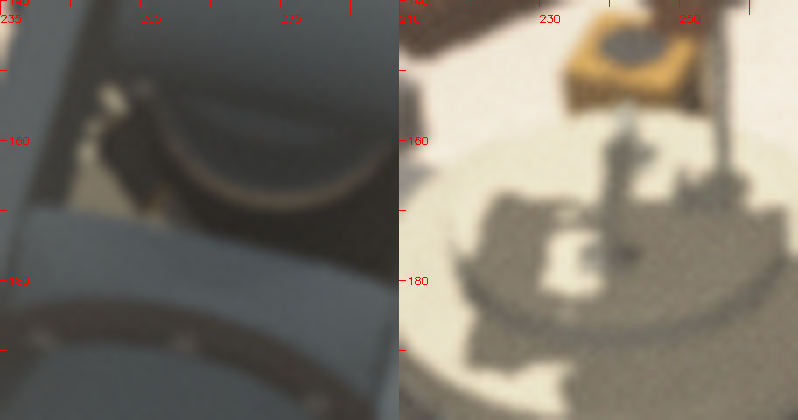

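```bash
python3 - <<'E'
from h import *
np.set_printoptions(precision=1,suppress=True)
a=np.radians(34);d=np.array([np.cos(a),np.sin(a)]);e=np.array([-d[1],d[0]]);c=np.array([.5384,-.0252]);L=np.array([.5643,-.0058])
pt=lambda p:((px("side",p)-[210,140]+.5)*7+[400,0])
h=lambda x,y,z:np.r_[c+d*x+e*y,z]
q=pt([h(x,y,z) for x,y,z in[(-.011,0,.139),(-.006,0,.139),(-.006,.007,.139),(.006,.007,.149),(.01,-.007,.149),(.006,.007,.139),(-.0085,-.007,.16),(-.0085,.007,.16)]]);print("hook",q)
q=pt([np.r_[L-e*.032,.1545],np.r_[L-e*.032,.132],np.r_[L+e*.032,.1545],np.r_[L+e*.032,.132],np.r_[L,.1545]]);print("loop far,far foot,near,near foot,mid",q)
s=cv2.imread("pics/s2.png")
c2=crop(s,225,145,40,40,14)
for P in[[h(-.0085,y,.2) for y in(-.007,.007)]]:pass
def pl(P,col):
    z=((px("side",P)-[225,145]+.5)*14).astype(int).reshape(-1,1,2);cv2.polylines(c2,[z],False,col,1)
for y in(-.007,.007): pl([h(-.011,y,.18),h(-.011,y,.135),h(.01,y,.135),h(.01,y,.149),h(.006,y,.149),h(.006,y,.139),h(-.006,y,.139),h(-.006,y,.18)],(255,0,0))
pl([np.r_[L-e*.032,.132],np.r_[L-e*.032,.1545],np.r_[L+e*.032,.1545],np.r_[L+e*.032,.132]],(0,0,255))
cv2.imwrite("pics/m7.png",c2)
E
```

```text
hook [[733.2 200.9]
 [720.2 200.3]
 [718.2 211.5]
 [686.  189. ]
 [679.9 166.2]
 [686.7 209.9]
 [727.6 145.2]
 [723.6 167.4]]
loop far,far foot,near,near foot,mid [[629.5 115.8]
 [632.  162.5]
 [606.2 217.3]
 [609.1 264.7]
 [618.1 165.3]]
```

View pics/m7.png

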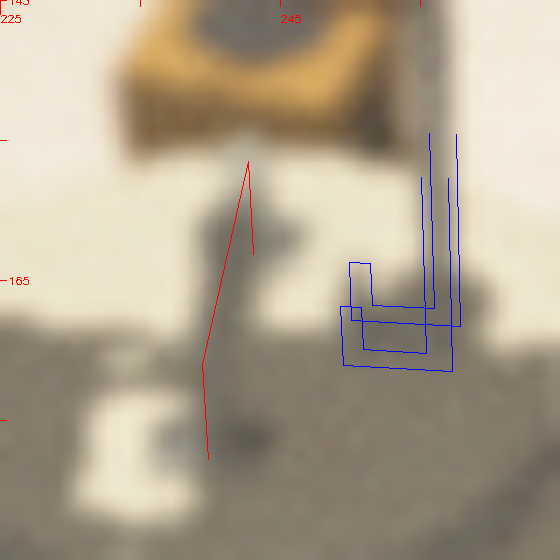

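Call:
play_rows --rows "0 0 0 .5 .5 2 1;0 0 0 0 .5 3 1;0 0 0 0 .6 4 1;0 0 0 0 0 4 1;0 0 0 0 0 4 1;0 0 0 0 0 4 1;0 0 0 0 0 2 1;0 0 0 0 0 0 1"

```text
time: 9.3
position: [0.5569, -0.0106, 0.2321]
tool_rot: [-0.207, 0.676, 0.207, 0.676]
ft_force: [-1.0, 0.4, -1.6]
grip_width: 0.0215
```

Call:
play_rows --rows "0 0 0 0 0 1 1;0 0 0 0 0 0 1"

```text
time: 9.47
position: [0.5572, -0.0103, 0.232]
tool_rot: [-0.207, 0.676, 0.207, 0.676]
ft_force: [-0.5, 0.2, -0.8]
grip_width: 0.0219
```

Call:
play_rows --rows "0 0 0 0 0 1 1;0 0 0 0 0 1 1;0 0 0 0 0 0 1"

```text
time: 9.72
position: [0.559, -0.0093, 0.2322]
tool_rot: [-0.207, 0.676, 0.207, 0.676]
ft_force: [-0.1, -0.6, -1.3]
grip_width: 0.0214
```

```bash
python3 go.py 564.3 -5.8 232 34
```

```text
t 9.72 pos [559.    -9.27 232.15] q [-0.22  0.43  1.59  0.    1.13 -0.81] F [-0.14 -0.59 -1.28] w 0.0214
x [ 0.  0. -1.] z [0.83 0.56 0.  ] yaw z 33.97
rotvec(tool) [-0.  0.  0.] shift(tool mm) [ 0.15 -0.09  6.33] in new frame [ 0.15 -0.09  6.33]
rotvec(tool) [ 3.14  0.   -0.  ] shift(tool mm) [ 0.15 -0.09  6.33] in new frame [ 0.15  0.09 -6.33]
```

Call:
play_rows --rows "0 0 0 0 0 1 1;0 0 0 0 0 1 1;0 0 0 0 0 1 1;0 0 0 0 0 0 1"

```text
time: 10.05
position: [0.5616, -0.0075, 0.2321]
tool_rot: [-0.207, 0.676, 0.207, 0.676]
ft_force: [0.1, -0.5, -2.1]
grip_width: 0.0218
```

Call:
play_rows --rows "0 0 0 0 0 1 1;0 0 0 0 0 0 1;0 0 0 0 0 0 1"

```text
time: 10.3
position: [0.5623, -0.007, 0.2321]
tool_rot: [-0.207, 0.676, 0.207, 0.676]
ft_force: [-0.7, 0.0, -1.9]
grip_width: 0.0218
```

Call:
play_rows --rows "0 0 0 0 0 1 1;0 0 0 0 0 0 1;0 0 0 0 0 0 1"

```text
time: 10.55
position: [0.5631, -0.0065, 0.2321]
tool_rot: [-0.207, 0.676, 0.207, 0.676]
ft_force: [1.1, -0.8, -1.5]
grip_width: 0.0212
```

Call:
play_rows --rows "0 0 0 0 0 1 1;0 0 0 0 0 0 1;0 0 0 0 0 0 1"

```text
time: 10.8
position: [0.5639, -0.0059, 0.2321]
tool_rot: [-0.207, 0.676, 0.207, 0.676]
ft_force: [0.7, 0.1, -1.4]
grip_width: 0.0216
```

```bash
python3 go.py 564.3 -5.8 232 34; python3 - <<'E'
from h import *
s=imaging.camera("side");cv2.imwrite("pics/s3.png",s)
cv2.imwrite("pics/m8.png",crop(s,222,140,45,42,13))
E
```

```text
t 10.80 pos [563.92  -5.91 232.11] q [-0.21  0.43  1.58  0.    1.13 -0.8 ] F [ 0.68  0.15 -1.45] w 0.0216
x [ 0.  0. -1.] z [0.83 0.56 0.  ] yaw z 33.98
rotvec(tool) [-0.  0.  0.] shift(tool mm) [ 0.11 -0.12  0.37] in new frame [ 0.11 -0.12  0.37]
rotvec(tool) [ 3.14  0.   -0.  ] shift(tool mm) [ 0.11 -0.12  0.37] in new frame [ 0.11  0.12 -0.37]
```

View pics/m8.png

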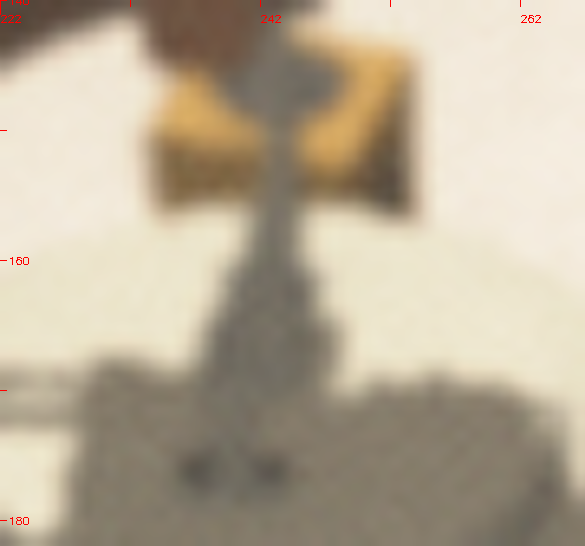

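Call:
play_rows --rows "0 0 0 0 0 1 1;0 0 0 0 0 0 1;0 0 0 0 0 0 1"

```text
time: 11.1
position: [0.5648, -0.0054, 0.2321]
tool_rot: [-0.207, 0.676, 0.207, 0.676]
ft_force: [-1.0, 0.8, -1.1]
grip_width: 0.0219
```

Call:
play_rows --rows "0 0 0 0 0 .7 1;0 0 0 0 0 0 1;0 0 0 0 0 0 1"

```text
time: 11.35
position: [0.5653, -0.005, 0.2321]
tool_rot: [-0.207, 0.676, 0.207, 0.676]
ft_force: [0.4, -0.1, -1.4]
grip_width: 0.0216
```

Call:
play_rows --rows "0 0 0 0 0 .7 1;0 0 0 0 0 0 1;0 0 0 0 0 0 1"

```text
time: 11.6
position: [0.5659, -0.0046, 0.2321]
tool_rot: [-0.207, 0.676, 0.207, 0.676]
ft_force: [-0.0, 1.0, -2.1]
grip_width: 0.0213
```

Call:
play_rows --rows "0 0 0 0 0 .8 1;0 0 0 0 0 0 1;0 0 0 0 0 0 1"

```text
time: 11.85
position: [0.5663, -0.0043, 0.2321]
tool_rot: [-0.207, 0.676, 0.207, 0.676]
ft_force: [-1.7, -0.4, -1.1]
grip_width: 0.0217
```

```bash
python3 -c "from rig import readout as r;o=r.get_obs();print(o['moment'],o['ft_force'])"
```

```text
[-0.13066333  0.03669678 -0.01731691] [-1.70061659 -0.35698951 -1.0629291 ]
```

Call:
play_rows --rows "0 0 0 0 0 .8 1;0 0 0 0 0 0 1;0 0 0 0 0 0 1"

```text
time: 12.1
position: [0.5666, -0.004, 0.232]
tool_rot: [-0.207, 0.677, 0.207, 0.676]
ft_force: [-1.8, -2.1, -0.7]
grip_width: 0.022
```

```bash
python3 -c "from rig import readout as r;o=r.get_obs();print(o['moment'],o['ft_force'])"
```

```text
[-0.45600934  0.40733863  0.00491836] [-1.7566442  -2.11940541 -0.67963374]
```

Contact of the shank with the bar showed 2.5 to 3 mm past nominal, as predicted. I back off by that much to centre the bar, then lift.

Call:
play_rows --rows "0 0 0 0 0 -1.5 1;0 0 0 0 0 -1.5 1;0 0 0 0 0 0 1;0 0 0 -2 0 0 1;0 0 0 -3 0 0 1;0 0 0 -3 0 0 1;0 0 0 -2 0 0 1;0 0 0 0 0 0 1" --squeeze 55

```text
time: 12.77
position: [0.5653, -0.0054, 0.2429]
tool_rot: [-0.207, 0.676, 0.206, 0.677]
ft_force: [-0.5, -0.2, -2.1]
grip_width: 0.0213
```

Call:
play_rows --rows "0 0 0 -1 0 0 1;0 0 0 -1 0 0 1;0 0 0 -1 0 0 1;0 0 0 -1 0 0 1;0 0 0 0 0 0 1;0 0 0 0 0 0 1"

```text
time: 13.27
position: [0.5642, -0.0053, 0.2454]
tool_rot: [-0.206, 0.677, 0.207, 0.676]
ft_force: [-0.3, -0.0, -5.3]
grip_width: 0.0216
```

```bash
python3 go.py; python3 -c "from rig import readout as r;o=r.get_obs();print(o['moment'],o['ft_force'])"
```

```text
t 13.27 pos [564.15  -5.27 245.45] q [-0.21  0.42  1.56 -0.    1.16 -0.8 ] F [-0.27 -0.03 -5.32] w 0.0216
x [-0.  0. -1.] z [ 0.83  0.56 -0.  ] yaw z 33.98
[-0.01126133 -0.17628336  0.01655075] [-0.27105911 -0.02983016 -5.31929019]
```

Call:
play_rows --rows "0 0 0 -1 0 0 1;0 0 0 -1 0 0 1;0 0 0 -1.5 0 0 1;0 0 0 -2 0 0 1;0 0 0 -2 0 0 1;0 0 0 -1.5 0 0 1;0 0 0 -1 0 0 1;0 0 0 0 0 0 1"

```text
time: 13.93
position: [0.5649, -0.0054, 0.2565]
tool_rot: [-0.207, 0.676, 0.206, 0.676]
ft_force: [-0.4, -0.0, -5.8]
grip_width: 0.0216
```

Call:
play_rows --rows "0 0 0 -1 0 0 1;0 0 0 -2 0 0 1;0 0 0 -3 0 0 1;0 0 0 -4 0 0 1;0 0 0 -5 0 0 1;0 0 0 -5 0 0 1;0 0 0 -5 0 0 1;0 0 0 -5 0 0 1"

```text
time: 14.6
position: [0.5648, -0.0054, 0.2869]
tool_rot: [-0.207, 0.676, 0.207, 0.676]
ft_force: [-0.4, 0.3, -5.5]
grip_width: 0.0217
```

Call:
play_rows --rows "0 0 0 -4 0 0 1;0 0 0 -3 0 0 1;0 0 0 -2 0 0 1;0 0 0 -1 0 0 1;0 0 0 0 0 0 1;0 0 0 0 0 0 1;0 0 0 0 0 0 1"

```text
time: 15.18
position: [0.5645, -0.0054, 0.2958]
tool_rot: [-0.206, 0.676, 0.207, 0.676]
ft_force: [0.6, 0.2, -5.9]
grip_width: 0.0218
```

```bash
python3 go.py 491.7 -272.7 290 34; python3 -c "from rig import readout as r;o=r.get_obs();print(o['moment'],o['ft_force'])";python3 - <<'E'
from h import *
s=imaging.camera("side");cv2.imwrite("pics/s4.png",s)
cv2.imwrite("pics/m9.png",crop(s,180,90,130,120,5))
E
```

```text
t 15.18 pos [564.48  -5.36 295.79] q [-0.21  0.37  1.49 -0.    1.28 -0.8 ] F [ 0.64  0.2  -5.87] w 0.0218
x [-0.  0. -1.] z [ 0.83  0.56 -0.  ] yaw z 33.97
rotvec(tool) [-0. -0. -0.] shift(tool mm) [   5.8  -181.04 -209.75] in new frame [   5.79 -180.94 -209.84]
rotvec(tool) [ 3.14 -0.    0.  ] shift(tool mm) [   5.8  -181.04 -209.75] in new frame [  5.79 180.94 209.84]
[ 0.00568395 -0.13810309  0.00407417] [ 0.63657819  0.20070454 -5.86815516]
```

View pics/m9.png

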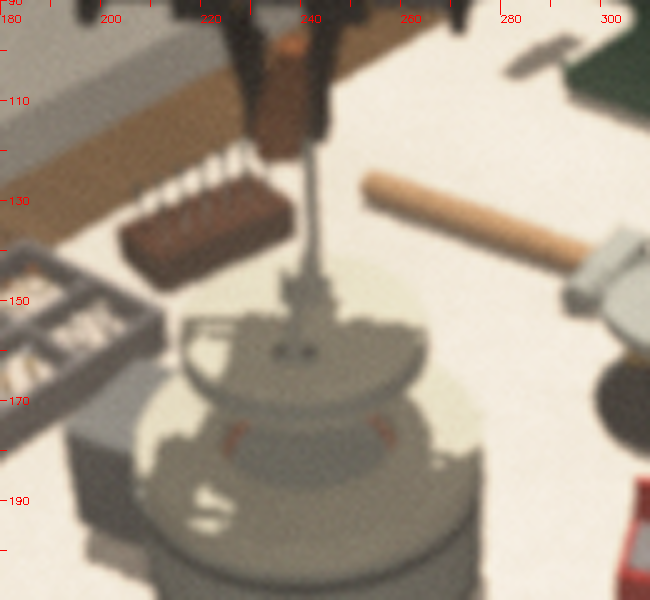

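```bash
python3 - <<'E'
s=open('m.py').read().split("for a in((252")[0]
s=s.replace("[341,183.4,379.2,221.2]","[340.25,182.9,378.5,220.9]").replace("[300,140.6,334.6,161.8]","[299.5,140.2,334.1,161.3]")
exec(s)
print(ext("side",np.array([.5645,-.0054,.1832]),.065),"seen 215.9 265.1")
# fit pan using each view alone with z fixed
for z in(.077,.079,.081):
  for n,o in(("top",[340.25,182.9,378.5,220.9]),("side",[299.5,140.2,334.1,161.3])):
    q=LS(lambda p:ext(n,np.r_[p,z],.054)-o,[.49,-.27]);print(z,n,q.x,q.fun)
E
```

```text
side cam at [0.0183 0.5618 0.7417]
top cam at [0.3056 0.011  1.2246]
lid [ 0.562  -0.0071] [-1.2251 -0.4372  1.6031  0.0847 -0.5333  0.7913 -0.245   0.246  -0.0089
 -0.7178  0.4333]
pan rim [ 0.4915 -0.2719  0.0817] [-0.2368 -0.2512  0.161   0.0348 -0.2357  0.5538  0.4637 -0.4237]
[214.9235 140.4164 265.0413 169.6645] seen 215.9 265.1
0.077 top [ 0.492  -0.2731] [-0.1205 -0.0689  0.1214  0.0646]
0.077 side [ 0.4953 -0.2777] [-0.2233  0.5884  0.2217 -0.536 ]
0.079 top [ 0.4917 -0.2726] [-0.154  -0.103   0.1551  0.097 ]
0.079 side [ 0.4939 -0.2752] [-0.2761  0.5534  0.2739 -0.5116]
0.081 top [ 0.4914 -0.2721] [-0.1876 -0.1373  0.1889  0.1295]
0.081 side [ 0.4924 -0.2727] [-0.3293  0.5182  0.3264 -0.4872]
```

The lid hangs level and clear of the kiln, with about 4 N on the hook. I carry it over with a smooth ramp.

Call:
play_rows --rows "0 0 0 0 -1 -1.1 1;0 0 0 0 -2 -2.3 1;0 0 0 0 -3 -3.4 1;0 0 0 0 -4 -4.6 1;0 0 0 0 -5 -5.8 1;0 0 0 0 -6 -7 1;0 0 0 0 -6.5 -7.5 1;0 0 0 0 -6.5 -7.5 1"

```text
time: 15.9
position: [0.5508, -0.0568, 0.2961]
tool_rot: [-0.207, 0.676, 0.206, 0.676]
ft_force: [0.4, -0.5, -5.5]
grip_width: 0.0215
```

Call:
play_rows --rows "0 0 0 0 -6.5 -7.5 1;0 0 0 0 -6.5 -7.5 1;0 0 0 0 -6.5 -7.5 1;0 0 0 0 -6.5 -7.5 1;0 0 0 0 -6.5 -7.5 1;0 0 0 0 -6.5 -7.5 1;0 0 0 0 -6.5 -7.5 1;0 0 0 0 -6.5 -7.5 1"

```text
time: 16.57
position: [0.5302, -0.1331, 0.2961]
tool_rot: [-0.207, 0.676, 0.207, 0.676]
ft_force: [0.1, 0.0, -4.4]
grip_width: 0.0213
```

Call:
play_rows --rows "0 0 0 0 -6.5 -7.5 1;0 0 0 0 -6.5 -7.5 1;0 0 0 0 -6.5 -7.5 1;0 0 0 0 -6.5 -7.5 1;0 0 0 0 -6.5 -7.5 1;0 0 0 0 -6.5 -7.5 1;0 0 0 0 -6.5 -7.5 1;0 0 0 0 -6.5 -7.5 1"

```text
time: 17.23
position: [0.5095, -0.2097, 0.2961]
tool_rot: [-0.207, 0.676, 0.207, 0.676]
ft_force: [0.1, 0.6, -4.9]
grip_width: 0.0217
```

```bash
python3 go.py 492 -272.3 290 34
```

```text
t 17.23 pos [ 509.52 -209.72  296.09] q [-0.59  0.35  1.53  0.    1.27 -1.19] F [ 0.11  0.61 -4.88] w 0.0217
x [-0.  0. -1.] z [ 0.83  0.56 -0.  ] yaw z 33.98
rotvec(tool) [-0. -0. -0.] shift(tool mm) [  6.09 -42.1  -49.5 ] in new frame [  6.09 -42.08 -49.52]
rotvec(tool) [ 3.14 -0.    0.  ] shift(tool mm) [  6.09 -42.1  -49.5 ] in new frame [ 6.09 42.08 49.52]
```

Call:
play_rows --rows "0 0 0 0 -6.5 -7.5 1;0 0 0 0 -6.5 -7.5 1;0 0 0 0 -6.5 -7.5 1;0 0 0 0 -6 -7 1;0 0 0 0 -5 -6 1;0 0 0 0 -4 -4.7 1;0 0 0 0 -3 -3.4 1;0 0 0 0 -1.5 -1.8 1"

```text
time: 17.9
position: [0.4938, -0.2672, 0.2961]
tool_rot: [-0.206, 0.676, 0.206, 0.676]
ft_force: [-0.3, -0.0, -5.8]
grip_width: 0.0216
```

Call:
play_rows --rows "0 0 0 0 0 0 1;0 0 0 0 0 0 1;0 0 0 0 0 0 1;0 0 0 0 0 0 1"

```text
time: 18.23
position: [0.494, -0.266, 0.2961]
tool_rot: [-0.207, 0.676, 0.207, 0.676]
ft_force: [0.3, 0.6, -6.6]
grip_width: 0.0215
```

```bash
python3 go.py 492 -272.3 230 34;python3 - <<'E'
from h import *
s=imaging.camera("side");cv2.imwrite("pics/s5.png",s);t=imaging.camera("top");cv2.imwrite("pics/t5.png",t)
E
```

```text
t 18.23 pos [ 494.03 -265.99  296.1 ] q [-0.69  0.36  1.5   0.    1.28 -1.29] F [ 0.25  0.58 -6.58] w 0.0215
x [-0.  0. -1.] z [0.83 0.56 0.  ] yaw z 34.01
rotvec(tool) [ 0.  0. -0.] shift(tool mm) [66.1  -4.11 -5.23] in new frame [66.1  -4.09 -5.21]
rotvec(tool) [-3.14  0.    0.  ] shift(tool mm) [66.1  -4.11 -5.23] in new frame [66.1   4.09  5.21]
```

Call:
play_rows --rows "0 0 0 0 -.8 -1.2 1;0 0 0 1 -1.2 -1.5 1;0 0 0 2 -1.3 -1.5 1;0 0 0 3 -.8 -1 1;0 0 0 4 0 0 1;0 0 0 5 0 0 1;0 0 0 5 0 0 1;0 0 0 5 0 0 1"

```text
time: 19.0
position: [0.4917, -0.2726, 0.2703]
tool_rot: [-0.206, 0.676, 0.207, 0.676]
ft_force: [0.4, 0.4, -5.2]
grip_width: 0.0212
```

Call:
play_rows --rows "0 0 0 5 0 0 1;0 0 0 5 0 0 1;0 0 0 5 0 0 1;0 0 0 4 0 0 1;0 0 0 4 0 0 1;0 0 0 3 0 0 1;0 0 0 2 0 0 1;0 0 0 1 0 0 1"

```text
time: 19.67
position: [0.4918, -0.2728, 0.2418]
tool_rot: [-0.206, 0.676, 0.207, 0.676]
ft_force: [1.0, -0.7, -6.7]
grip_width: 0.0218
```

```bash
python3 go.py 492 -272.3 220 34
```

```text
t 19.67 pos [ 491.84 -272.75  241.79] q [-0.7   0.42  1.57 -0.    1.15 -1.3 ] F [ 0.99 -0.74 -6.73] w 0.0218
x [-0.  0. -1.] z [ 0.83  0.56 -0.  ] yaw z 33.98
rotvec(tool) [-0. -0. -0.] shift(tool mm) [21.79  0.28  0.39] in new frame [21.79  0.28  0.38]
rotvec(tool) [ 3.14 -0.    0.  ] shift(tool mm) [21.79  0.28  0.39] in new frame [21.79 -0.28 -0.38]
```

Call:
play_rows --rows "0 0 0 2 0 0 1;0 0 0 2 0 0 1;0 0 0 2 0 0 1;0 0 0 2 0 0 1;0 0 0 1 0 0 1;0 0 0 1 0 0 1;0 0 0 1 0 0 1;0 0 0 0 0 0 1"

```text
time: 20.33
position: [0.4918, -0.2727, 0.2309]
tool_rot: [-0.206, 0.676, 0.207, 0.676]
ft_force: [-0.1, -0.2, -4.4]
grip_width: 0.0214
```

Call:
play_rows --rows "0 0 0 1 0 0 1;0 0 0 1 0 0 1;0 0 0 1 0 0 1;0 0 0 1 0 0 1;0 0 0 0 0 0 1"

```text
time: 20.75
position: [0.4918, -0.2727, 0.2268]
tool_rot: [-0.206, 0.676, 0.207, 0.676]
ft_force: [0.1, -0.1, -5.1]
grip_width: 0.0212
```

Call:
play_rows --rows "0 0 0 1 0 0 1;0 0 0 1 0 0 1;0 0 0 0 0 0 1"

```text
time: 21.0
position: [0.492, -0.2729, 0.2252]
tool_rot: [-0.207, 0.676, 0.206, 0.676]
ft_force: [-1.0, -0.4, -5.5]
grip_width: 0.0215
```

Call:
play_rows --rows "0 0 0 1 0 0 1;0 0 0 1 0 0 1;0 0 0 0 0 0 1"

```text
time: 21.25
position: [0.4923, -0.2731, 0.2235]
tool_rot: [-0.207, 0.676, 0.206, 0.676]
ft_force: [-0.0, 0.8, -1.7]
grip_width: 0.0216
```

```bash
python3 go.py 492 -272.3 220 34;python3 - <<'E'
from h import *
s=imaging.camera("side");cv2.imwrite("pics/s6.png",s);t=imaging.camera("top");cv2.imwrite("pics/t6.png",t)
th=np.linspace(0,2*np.pi,91);C=np.c_[np.cos(th),np.sin(th)]
def P(k):
    u,v,w,h=285,105,66,80
    p=cv2.convertScaleAbs(crop(s,u,v,w,h,6),alpha=1.5)
    if k:
        for r,z,col in((.065,.077+.034,(255,0,0)),(.065,.077+.012,(255,0,0)),(.054,.085,(0,160,0)),(.054,.077,(0,160,0))):
            q=((px("side",np.c_[np.array([.4918,-.2725])+r*C,0*th+z])-[u,v]+.5)*6).astype(int).reshape(-1,1,2);cv2.polylines(p,[q],True,col,1)
    return p
cv2.imwrite("pics/m10.png",np.hstack([P(0),P(1)]))
E
```

```text
t 21.25 pos [ 492.29 -273.13  223.55] q [-0.7   0.44  1.59 -0.    1.11 -1.3 ] F [-0.04  0.81 -1.67] w 0.0216
x [ 0. -0. -1.] z [0.83 0.56 0.  ] yaw z 33.98
rotvec(tool) [-0.  0.  0.] shift(tool mm) [3.55 0.86 0.23] in new frame [3.55 0.85 0.23]
rotvec(tool) [ 3.14  0.   -0.  ] shift(tool mm) [3.55 0.86 0.23] in new frame [ 3.55 -0.85 -0.23]
```

View pics/m10.png

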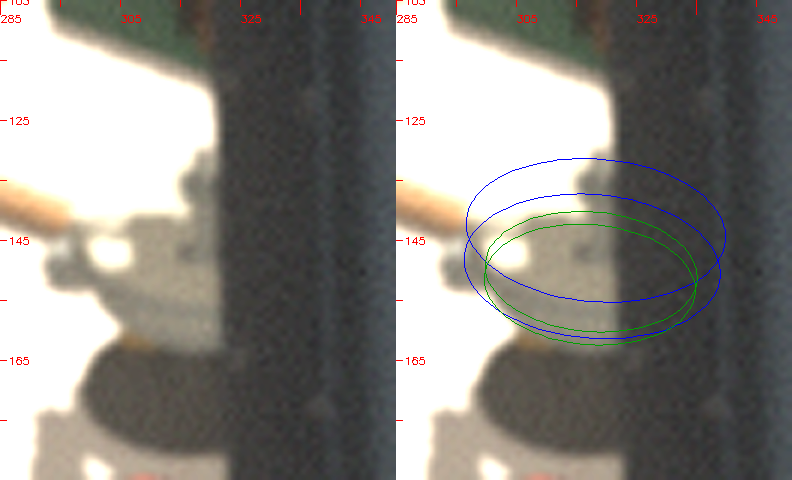

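The lid sits over the pan, with the gripper hiding its right half. The visible front edges, near (305 to 320, 153 to 162), are consistent with a flat lid. The view limit is reached, so I check the pan height numerically using the kiln as a reference for bias.

```bash
cat > edge.py <<'E'
from h import *
from scipy.optimize import least_squares as LS
from scipy.ndimage import map_coordinates as mc
np.set_printoptions(precision=4,suppress=True)
def circ_pts(n,im,c,r,N=120,half=4,good=None):
    "strongest-gradient points normal to projected circle -> (theta, offset px)"
    g=cv2.GaussianBlur(im,(0,0),1).astype(float).mean(2)
    th=np.linspace(0,2*np.pi,N,endpoint=False);f=lambda R:px(n,np.c_[c[0]+R*np.cos(th),c[1]+R*np.sin(th),np.full(N,c[2])])
    p=f(r);d=f(r+.001)-p;t=np.roll(p,-1,0)-np.roll(p,1,0);nn=np.c_[t[:,1],-t[:,0]];nn/=np.linalg.norm(nn,axis=1)[:,None];nn*=np.sign((nn*d).sum(1))[:,None]
    s=np.arange(-half,half+.01,.1);Q=p[:,None]+s[None,:,None]*nn[:,None]
    v=mc(g,[Q[...,1],Q[...,0]],order=1);G=np.abs(np.gradient(v,axis=1));k=G.argmax(1)
    return p,nn,s[k],G.max(1),Q[np.arange(N),k]
def fit(views,x0,r,free_z=True,it=4,half=4,mask=None):
    x=np.array(x0,float)
    for i in range(it):
        D={n:circ_pts(n,im,x,r,half=half) for n,im in views.items()}
        th=np.linspace(0,2*np.pi,120,endpoint=False)
        def res(p):
            c=np.r_[p,x0[2]] if not free_z else p;o=[]
            for n in D:
                q=px(n,np.c_[c[0]+r*np.cos(th),c[1]+r*np.sin(th),np.full(120,c[2])]);_,nn,s,gm,Q=D[n]
                w=gm>np.median(gm)*.5
                if mask and n in mask: w&=mask[n](th,Q)
                o.append((((Q-q)*nn).sum(1))[w])
            return np.concatenate(o)
        s=LS(res,x if free_z else x[:2],loss="soft_l1",f_scale=.3);x=s.x if free_z else np.r_[s.x,x0[2]]
        half=max(1.5,half*.7)
    return x,np.median(np.abs(s.fun)),len(s.fun)
if __name__=="__main__":
    s=cv2.imread("pics/s1.png");t=cv2.imread("pics/t1.png")
    print("kiln top",fit({"side":s,"top":t},[.564,-.006,.110],.097))
    print("lid top ",fit({"side":s,"top":t},[.564,-.006,.132],.065))
    print("pan rim ",fit({"side":s,"top":t},[.4915,-.2725,.081],.054))
    for n,im in(("side",s),("top",t)):
        print(n,"lid",fit({n:im},[.564,-.006,.132],.065,False),"pan .085",fit({n:im},[.4915,-.2725,.085],.054,False),"pan .081",fit({n:im},[.4915,-.2725,.081],.054,False))
E
python3 edge.py
```

```text
kiln top (array([ 0.5649, -0.0087,  0.11  ]), np.float64(0.4285200353628412), 154)
lid top  (array([ 0.5662, -0.0071,  0.1314]), np.float64(0.48455042229127776), 175)
pan rim  (array([ 0.4916, -0.2731,  0.0839]), np.float64(0.3169336065823298), 231)
side lid (array([ 0.5657, -0.0075,  0.132 ]), np.float64(0.31359046154306247), 68) pan .085 (array([ 0.489 , -0.2715,  0.085 ]), np.float64(0.6052672166415509), 113) pan .081 (array([ 0.4914, -0.2768,  0.081 ]), np.float64(0.5686098209123465), 112)
top lid (array([ 0.5663, -0.0066,  0.132 ]), np.float64(0.6853434097008829), 104) pan .085 (array([ 0.4915, -0.2728,  0.085 ]), np.float64(0.24914791440004208), 119) pan .081 (array([ 0.4921, -0.2738,  0.081 ]), np.float64(0.20996041292282577), 119)
```

Edge fits give the kiln top at 0.110 (no bias), the pan rim at 0.084 and so the floor at about 0.076. That matches the height felt at landing, 0.077, and the pan centre (0.4916,-0.273) matches the TCP, so the lid is seated. I lower the hook 12.3 mm and slip it out.

Call:
play_rows --rows "0 0 0 1 0 0 1;0 0 0 2 0 0 1;0 0 0 2.5 0 0 1;0 0 0 2.5 0 0 1;0 0 0 2.3 0 0 1;0 0 0 1.5 0 0 1;0 0 0 0 0 0 1;0 0 0 0 0 0 1"

```text
time: 22.02
position: [0.4919, -0.2728, 0.2111]
tool_rot: [-0.206, 0.676, 0.207, 0.676]
ft_force: [-0.0, 0.1, -1.5]
grip_width: 0.0213
```

```bash
python3 go.py 492 -272.3 211.3 34; python3 -c "from rig import readout as r;o=r.get_obs();print(o['moment'],o['ft_force'])"
```

```text
t 22.02 pos [ 491.87 -272.77  211.1 ] q [-0.7   0.46  1.6  -0.    1.08 -1.3 ] F [-0.04  0.13 -1.49] w 0.0213
x [-0.  0. -1.] z [ 0.83  0.56 -0.  ] yaw z 33.98
rotvec(tool) [-0. -0. -0.] shift(tool mm) [-0.2   0.32  0.37] in new frame [-0.2   0.32  0.37]
rotvec(tool) [ 3.14 -0.    0.  ] shift(tool mm) [-0.2   0.32  0.37] in new frame [-0.2  -0.32 -0.37]
[ 0.03631873 -0.16091395 -0.05797238] [-0.03547847  0.12922549 -1.4935637 ]
```

Call:
play_rows --rows "0 0 0 0 0 -1 1;0 0 0 0 0 -1 1;0 0 0 0 0 -1.5 1;0 0 0 0 0 -1.5 1;0 0 0 0 0 -1.5 1;0 0 0 0 0 0 1"

```text
time: 22.52
position: [0.4862, -0.2767, 0.2114]
tool_rot: [-0.206, 0.676, 0.206, 0.676]
ft_force: [-0.4, -1.1, -1.8]
grip_width: 0.0216
```

Call:
play_rows --rows "0 0 0 0 0 -1.5 1;0 0 0 0 0 -1.5 1;0 0 0 0 0 -2 1;0 0 0 0 0 -2 1;0 0 0 0 0 -2 1;0 0 0 0 0 -2 1;0 0 0 0 0 -2 1;0 0 0 0 0 0 1"

```text
time: 23.18
position: [0.4754, -0.2839, 0.2113]
tool_rot: [-0.206, 0.676, 0.207, 0.676]
ft_force: [-0.5, 0.8, -1.6]
grip_width: 0.0212
```

Call:
play_rows --rows "0 0 0 0 0 -3 1;0 0 0 0 0 -4 1;0 0 0 0 0 -3 1;0 0 0 0 0 0 1;0 0 0 0 0 0 1"

```text
time: 23.6
position: [0.4673, -0.2894, 0.2113]
tool_rot: [-0.206, 0.676, 0.206, 0.676]
ft_force: [0.6, 0.6, -1.8]
grip_width: 0.0218
```

Call:
play_rows --rows "0 0 0 -4 0 0 1;0 0 0 -8 0 0 1;0 0 0 -12 0 0 1;0 0 0 -14 0 0 1;0 0 0 -14 0 0 1;0 0 0 -10 0 0 1;0 0 0 -6 0 0 1;0 0 0 0 0 0 1"

```text
time: 24.27
position: [0.4682, -0.2898, 0.2811]
tool_rot: [-0.208, 0.676, 0.206, 0.677]
ft_force: [-1.0, 0.4, -1.3]
grip_width: 0.0216
```

Call:
play_rows --rows ".107 0 0 0 0 0 1;.107 0 0 0 0 0 1;.107 0 0 0 0 0 1;.107 0 0 0 0 0 1;.107 0 0 0 0 0 1;.107 0 0 0 0 0 1;.107 0 0 0 0 0 1;0 0 0 0 0 0 1"

```text
time: 24.93
position: [0.4671, -0.2889, 0.2785]
tool_rot: [0.056, 0.705, -0.055, 0.704]
ft_force: [-0.1, -0.1, -1.5]
grip_width: 0.0216
```

```bash
python3 go.py 519.4 277.4 272 -8.94; python3 - <<'E'
from edge import *
s=imaging.camera("side");t=imaging.camera("top");cv2.imwrite("pics/s7.png",s);cv2.imwrite("pics/t7.png",t)
for z in (.111,):
  for n,im in(("side",s),("top",t)): print(n,fit({n:im},[.492,-.273,z],.065,False,half=3))
print(fit({"side":s,"top":t},[.492,-.273,.111],.065,half=3))
E
```

```text
t 24.93 pos [ 467.12 -288.9   278.49] q [-0.76  0.36  1.55  0.    1.23 -0.6 ] F [-0.08 -0.06 -1.49] w 0.0216
x [-0.  0. -1.] z [ 0.99 -0.16 -0.  ] yaw z -9.04
rotvec(tool) [-0. -0. -0.] shift(tool mm) [  7.13 567.47 -37.34] in new frame [  6.49 567.55 -36.36]
rotvec(tool) [ 3.14 -0.    0.  ] shift(tool mm) [  7.13 567.47 -37.34] in new frame [   6.49 -567.55   36.36]
side (array([ 0.4924, -0.2753,  0.111 ]), np.float64(0.3908505331396719), 82)
top (array([ 0.4943, -0.272 ,  0.111 ]), np.float64(0.6050917656946349), 90)
(array([ 0.4922, -0.2718,  0.1134]), np.float64(0.5135766878589124), 173)
```

Call:
play_rows --rows "0 0 0 0 10 -.6 1;0 0 0 0 22 -1.4 1;0 0 0 0 34 -2.2 1;0 0 0 0 38 -2.5 1;0 0 0 0 38 -2.5 1;0 0 0 0 38 -2.5 1;0 0 0 0 38 -2.5 1;0 0 0 0 38 -2.5 1"

```text
time: 25.7
position: [0.4901, -0.0313, 0.2793]
tool_rot: [0.055, 0.705, -0.054, 0.705]
ft_force: [1.0, -0.5, -1.9]
grip_width: 0.0215
```

Call:
play_rows --rows "0 0 0 0 38 -2.5 1;0 0 0 0 38 -2.5 1;0 0 0 0 38 -2.5 1;0 0 0 0 38 -2.5 1;0 0 0 0 38 -2.5 1;0 0 0 0 34 -2.2 1;0 0 0 0 22 -1.4 1;0 0 0 0 10 -.6 1"

```text
time: 26.37
position: [0.5132, 0.2254, 0.2792]
tool_rot: [0.054, 0.705, -0.053, 0.705]
ft_force: [0.4, 0.4, -1.8]
grip_width: 0.0214
```

Call:
play_rows --rows "0 0 0 0 0 0 1;0 0 0 0 0 0 1;0 0 0 0 0 0 1"

```text
time: 26.62
position: [0.5137, 0.2204, 0.2792]
tool_rot: [0.055, 0.705, -0.056, 0.705]
ft_force: [-0.3, -0.4, -1.5]
grip_width: 0.0216
```

```bash
python3 go.py 519.4 277.4 118.6 -8.94
```

```text
t 26.62 pos [513.65 220.45 279.15] q [ 0.21  0.38  1.53 -0.    1.24  0.36] F [-0.29 -0.4  -1.46] w 0.0216
x [-0. -0. -1.] z [ 0.99 -0.16 -0.  ] yaw z -8.97
rotvec(tool) [-0. -0.  0.] shift(tool mm) [160.49  57.32  -3.1 ] in new frame [160.55  57.15  -3.17]
rotvec(tool) [3.14 0.   0.  ] shift(tool mm) [160.49  57.32  -3.1 ] in new frame [160.55 -57.15   3.17]
```

Call:
play_rows --rows "0 0 0 0 6 0 1;0 0 0 0 12 -1 1;0 0 0 0 15 -1 1;0 0 0 0 13 -1 1;0 0 0 0 7 0 1;0 0 0 0 4 0 1;0 0 0 0 0 0 1;0 0 0 0 0 0 1"

```text
time: 27.28
position: [0.5197, 0.2784, 0.2791]
tool_rot: [0.055, 0.705, -0.055, 0.705]
ft_force: [-0.6, -0.2, -1.0]
grip_width: 0.0216
```

```bash
python3 go.py 519.4 277.4 118.6 -8.94
```

```text
t 27.28 pos [519.75 278.4  279.12] q [ 0.3   0.42  1.46 -0.    1.27  0.46] F [-0.63 -0.17 -1.  ] w 0.0216
x [-0. -0. -1.] z [ 0.99 -0.15 -0.  ] yaw z -8.91
rotvec(tool) [ 0. -0.  0.] shift(tool mm) [160.52  -0.94  -0.13] in new frame [160.52  -1.04  -0.19]
rotvec(tool) [-3.14 -0.   -0.  ] shift(tool mm) [160.52  -0.94  -0.13] in new frame [160.52   1.04   0.19]
```

Now I descend to about 12 mm above home, correct the position, and seat it gently.

Call:
play_rows --rows "0 0 0 8 -1 0 1;0 0 0 15 0 0 1;0 0 0 22 0 0 1;0 0 0 25 0 0 1;0 0 0 25 0 0 1;0 0 0 22 0 0 1;0 0 0 15 0 0 1;0 0 0 8 0 0 1"

```text
time: 27.95
position: [0.5181, 0.2762, 0.1365]
tool_rot: [0.055, 0.707, -0.056, 0.703]
ft_force: [-0.1, -0.0, -1.9]
grip_width: 0.0216
```

Call:
play_rows --rows "0 0 0 4 0 0 1;0 0 0 0 0 0 1;0 0 0 0 0 0 1"

```text
time: 28.2
position: [0.5204, 0.2775, 0.1359]
tool_rot: [0.055, 0.704, -0.055, 0.705]
ft_force: [0.2, 1.6, -0.3]
grip_width: 0.022
```

```bash
python3 go.py 519.4 277.4 118.6 -8.94
```

```text
t 28.20 pos [520.39 277.46 135.93] q [ 0.3   0.59  1.6  -0.    0.95  0.46] F [ 0.25  1.58 -0.34] w 0.0220
x [ 0.  0. -1.] z [ 0.99 -0.16  0.  ] yaw z -8.95
rotvec(tool) [-0.  0. -0.] shift(tool mm) [17.33 -0.22 -0.99] in new frame [17.33 -0.21 -0.97]
rotvec(tool) [ 3.14 -0.   -0.  ] shift(tool mm) [17.33 -0.22 -0.99] in new frame [17.33  0.21  0.97]
```

Call:
play_rows --rows "0 0 0 3 0 -1 1;0 0 0 3 0 0 1;0 0 0 3 0 0 1;0 0 0 3 0 0 1;0 0 0 2 0 0 1;0 0 0 1 0 0 1;0 0 0 1 0 0 1;0 0 0 0 0 0 1"

```text
time: 28.87
position: [0.5187, 0.2776, 0.1191]
tool_rot: [0.055, 0.705, -0.055, 0.705]
ft_force: [-0.0, -0.6, -1.3]
grip_width: 0.0215
```

Call:
play_rows --rows "0 0 0 1 0 0 1;0 0 0 0 0 0 1;0 0 0 0 0 0 1"

```text
time: 29.12
position: [0.5189, 0.2777, 0.1185]
tool_rot: [0.055, 0.705, -0.055, 0.705]
ft_force: [-0.4, -0.7, -0.8]
grip_width: 0.0212
```

```bash
python3 go.py 519.4 277.4 118.6 -8.94
```

```text
t 29.12 pos [518.93 277.69 118.54] q [0.3  0.61 1.62 0.   0.91 0.46] F [-0.36 -0.67 -0.78] w 0.0212
x [ 0.  0. -1.] z [ 0.99 -0.16  0.  ] yaw z -8.94
rotvec(tool) [ 0.  0. -0.] shift(tool mm) [-0.06 -0.21  0.51] in new frame [-0.06 -0.21  0.51]
rotvec(tool) [-3.14  0.    0.  ] shift(tool mm) [-0.06 -0.21  0.51] in new frame [-0.06  0.21 -0.51]
```

Call:
play_rows --rows "0 0 0 .5 0 .5 1;0 0 0 0 0 0 1;0 0 0 0 0 0 .6;0 0 0 0 0 0 .6;0 0 0 0 0 0 .3;0 0 0 0 0 0 0;0 0 0 0 0 0 0;0 0 0 0 0 0 0"

```text
time: 29.78
position: [0.5193, 0.2775, 0.1176]
tool_rot: [0.055, 0.705, -0.055, 0.705]
ft_force: [0.7, -0.5, 0.7]
grip_width: 0.0536
```

Call:
play_rows --rows "0 0 0 0 0 0 0;0 0 0 0 0 0 0;0 0 0 0 0 0 0;0 0 0 0 0 0 0"

```text
time: 30.12
position: [0.5192, 0.2776, 0.1178]
tool_rot: [0.055, 0.705, -0.055, 0.705]
ft_force: [-0.3, -0.6, -0.6]
grip_width: 0.0802
```

Call:
play_rows --rows "0 0 0 -3 0 0 0;0 0 0 -6 0 0 0;0 0 0 -10 0 0 0;0 0 0 -20 0 0 0;0 0 0 -30 0 0 0;0 0 0 -30 0 0 0;0 0 0 -30 0 0 0;0 0 0 -15 0 0 0"

```text
time: 30.78
position: [0.521, 0.2782, 0.2671]
tool_rot: [0.056, 0.702, -0.054, 0.708]
ft_force: [0.7, 0.1, -0.2]
grip_width: 0.087
```

Call:
play_rows --rows "0 0 0 0 -30 0 0;0 0 0 0 -40 0 0;0 0 0 0 -40 0 0;0 0 0 0 -40 0 0;0 0 0 0 -30 0 0;0 0 0 0 0 0 0;0 0 0 0 0 0 0;0 0 0 0 0 0 0"

```text
time: 31.45
position: [0.4917, 0.1001, 0.2627]
tool_rot: [0.056, 0.704, -0.055, 0.706]
ft_force: [-0.4, -0.1, -0.2]
grip_width: 0.0872
```

```bash
python3 go.py; python3 - <<'E'
from edge import *
s0=cv2.imread("pics/s1.png");t0=cv2.imread("pics/t1.png");S0=cv2.imread("pics/side0.png");T0=cv2.imread("pics/top0.png")
s=imaging.camera("side");t=imaging.camera("top");cv2.imwrite("pics/s8.png",s);cv2.imwrite("pics/t8.png",t)
# orange handle centroid before/after
def h(im,b):
    u,v,w,hh=b;c=cv2.cvtColor(im[v:v+hh,u:u+w],cv2.COLOR_BGR2HSV);m=(c[...,0]<15)&(c[...,1]>110)&(c[...,2]>60)
    M=cv2.minAreaRect(np.argwhere(m)[:,::-1].astype(np.float32));y,x=np.nonzero(m);return m.sum(),x.mean()+u,y.mean()+v,M[1:]
for a,b,bx in((S0,s,(140,215,60,45)),(T0,t,(135,180,50,25))): print("handle",h(a,bx),h(b,bx))
for n,im in(("side",s),("top",t)): print(n,fit({n:im},[.492,-.273,.111],.065,False,half=3))
# tilt: height of lid top fit + plain fit
print(fit({"side":s,"top":t},[.492,-.273,.111],.065,half=3))
# bystander change check: regions in top view
g=lambda a:cv2.GaussianBlur(cv2.cvtColor(a,cv2.COLOR_BGR2GRAY),(0,0),1).astype(np.float32)
for nm,(u,v,w,hh) in dict(magn=(190,225,70,40),ring=(290,220,35,32),jar=(190,120,26,28),charc=(135,118,45,50),dap=(300,115,36,34),hammer=(360,98,42,80)).items():
    print(nm,cv2.phaseCorrelate(g(T0)[v:v+hh,u:u+w],g(t)[v:v+hh,u:u+w]))
E
```

```text
t 31.45 pos [491.73 100.11 262.67] q [-0.02  0.31  1.69  0.    1.14  0.13] F [-0.44 -0.11 -0.17] w 0.0872
x [ 0.  0. -1.] z [ 0.99 -0.16  0.  ] yaw z -8.97
handle (np.int64(349), np.float64(168.621776504298), np.float64(237.5702005730659), ((10.791021347045898, 39.44304656982422), 60.255123138427734)) (np.int64(346), np.float64(168.77745664739885), np.float64(237.7485549132948), ((11.142765998840332, 39.77814865112305), 58.73626708984375))
handle (np.int64(253), np.float64(157.22924901185772), np.float64(191.71541501976284), ((32.668338775634766, 8.202439308166504), 8.130102157592773)) (np.int64(106), np.float64(147.79245283018867), np.float64(190.75471698113208), ((8.0, 13.0), 90.0))
side (array([ 0.4921, -0.2757,  0.111 ]), np.float64(0.30801064983689697), 76)
top (array([ 0.4924, -0.2728,  0.111 ]), np.float64(0.4166421831347661), 118)
(array([ 0.4917, -0.2723,  0.1136]), np.float64(0.3744435332642635), 198)
magn ((0.36210072562679585, 0.3279455633838886), 0.5173843209114339)
ring ((-0.11336535058480379, 0.060623131907259875), 1.026713054213259)
jar ((0.8076446801135706, -3.0312952557208916), 0.24391583719371276)
charc ((0.36854831260144394, -0.4034099167853604), 0.37060523011949326)
dap ((-0.07938358928069889, -0.04592190752562786), 0.9686173682595477)
hammer ((0.4845005749609186, -0.03472392138861835), 1.0570138867696126)
```

```bash
python3 -c "from rig import robot;print(robot.hand_in())"
```

```text
the job is handed in; nothing more can be done
None
```

The job is handed in at about 31 s of the 72 s allowed. The lid is in the annealing pan and the lifter is back in its cradle. `hand_in` reports no verdict, so the checks below are my own.

**What I did:** I gripped the lifter in its cradle and slid the hook under the loop, touching the bar at about 3 N to find centre. I lifted the lid, which put about 4 N on the hook, and carried it over with a smooth ramp. It landed softly. I then lowered the hook 12 mm, slid it out and hung the lifter home.

**Last checks:**
- **Lid position:** edge fits put the lid's centre at about (492, -273) mm, and the pan's at (491.6, -273) mm. The landing height gave a pan floor of 77 mm, against about 76 mm from the camera fit.
- **Lifter:** the handle in the side view is within 0.2 px of where it started, with the gripper open and clear of it.
- **Bystanders:** the ring box, dapping block and hammer showed no real shift.

**Weak or disagreeing checks:**
- **Lid, side view:** this fit alone put the lid about 3 mm off in y.
- **Lid tilt:** I had no direct measurement of it. I inferred the lid is flat from the landing height and the edge fits.
- **Lifter, top view:** the handle check was spoiled because the arm was in the way.
- **Flux jar, charcoal and magnifier:** these comparisons had low confidence. The flux jar's showed about a 3 px shift, which I put down to the arm or its shadow, because nothing was moved near it.

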